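# Lift a finished print off the 3D printer with the scraper

## Task

A round orange relief print has finished on the bed of the 3D printer. Take the scraper from its wooden rest, slide its bent blade under the print, pressing on the bed with no more than about a kilogram, lift the print off level and lay it, without dropping it, flat and wholly on the cork mat, relief side up; then put the scraper back in its rest. Do not touch the print with the gripper, do not knock the printer and leave the other things on the desk where they are.

Things in the scene. Friction and masses are not known exactly. Their poses are not given: they have to be found in the camera images.
- printer: 3D printer (one column, bed presented at its open front) on a grey concrete paver, 360 x 360 mm; fixed. Origin at the paver's underside below the bed's centre; x points from the open front to the back (the way to push a blade), y to the column side, z up. How far the paver stands out of the desk varies: the origin's z is 0 to -12 mm, and the bed's height varies with it
- bed: centre of the dark bed's top, 110 mm above the printer's origin. A level, rigid, fixed 220 x 220 mm plate, 10 mm thick, rough (friction about 0.8), open at its front edge (x = -110 mm), which overhangs the paver (from x = -80 mm). Print head and arm hang over its back (x above 90 mm), 140 mm above it; the column stands at x = 185, y = 175 mm
- pins (a point): midpoint, at bed height, of the two steel locating pins at the back of the bed (x = 100 mm, y = -30 and +30 mm of the bed's centre; diameter 8 mm, 8 mm tall). A loose print pushed back along the bed comes to rest against the pins
- print: the finished orange print: a round disc of 100 mm diameter, 6 mm thick (craters on top up to 2.5 mm more), lower rim chamfered 2 mm high by 4 mm deep, about 80 g, loose on the bed, relief up. Origin at the centre of its underside, z up. Too wide for the gripper, too flat to pinch. On the blade it meets the neck when its centre is about 135 mm ahead of the scraper's origin
- scraper: cranked steel scraper, 240 mm long, about 190 g, lying in the rest. Origin at the middle of the straight wooden handle; x points along the handle to the blade's tip, z up. Handle: 20 mm wide (y), 22 mm high (z), from x = -60 to +50 mm. A sloping neck (x = 46 to 86 mm, 20 mm wide) goes down to the blade. Centre of mass about 25 mm ahead of the origin
- rest: oak scraper rest, fixed: a board 120 x 70 x 12 mm with two upright forks 42 mm before and behind its middle along x (each 12 mm thick along x). The scraper's handle lies in the forks along the rest's x. Origin at the centre of its underside, z up; fingers reach down between the forks on both sides of the handle
- cradle (a point): where the scraper's origin is when the scraper lies in the rest: 61 mm above the rest's origin. The forks' floor is 11 mm below; the forks widen upwards from about 28 to 44 mm, cheeks 14 mm high
- mat: round cork mat, fixed, 190 mm diameter, 6 mm thick, rough (friction about 0.9). Origin at the centre of its underside, on the desk
- rocket: bystander: white toy rocket, 98 mm tall, 50 mm across its fins, origin under its centre
- cutters: bystander: blue-handled flush cutters lying flat, 140 mm long, 16 mm high, origin at their pivot
- blue_print: bystander: smaller blue round print of 72 mm diameter lying on the desk, origin under its centre
- hourglass: bystander: hourglass, 64 mm diameter, 145 mm tall, origin under its centre
- mug: bystander: blue mug, 82 mm diameter, 95 mm tall, origin under its centre
- handle_end (a point): the scraper's handle end at the neck, x = 50 mm. Blade: flat polished steel (friction 0.22), x = 75 to 180 mm, 80 mm wide, 2 mm thick, thinning over its last 22 mm to 0.8 mm. Unbent, it is parallel to the handle, underside 40 mm below the origin; but use has bent it at x = 80 mm, up or down by as much as 6 degrees (it stays so), so its edge lies up to 10 mm higher or lower: feel for the bed
Things that resemble listed ones, but are neither listed nor needed, are in the scene too. Of the things shaped like the print, the orange one is meant.

How it is judged:
On the way, in this order (a step that is already met when the one before it is completed fails the run):
1. the print is carried on the scraper's blade, level and clear above the bed (z of print in the frame of bed above 0.025 m and contact force between print and scraper above 0.2 N and angle between print's own z axis and vertical below 0.35 rad), for 0.3 s.
2. the print lies flat on the cork mat, off the blade (horizontal distance between print and mat below 0.045 m and z of print in the frame of mat below 0.01 m and angle between print's own z axis and vertical below 0.06 rad and contact force between print and scraper below 0.02 N), for 0.2 s.
At the end, for the whole second after the job is handed in: The print lies at rest, relief up and flat (within 3.5 degrees), wholly on the cork mat (its centre within 45 mm of the mat's), and the scraper lies at rest in both forks of its rest (handle centre within 20 mm of its place, level within 9 degrees, along the rest within 11 degrees) (horizontal distance between print and mat below 0.045 m and z of print in the frame of mat below 0.01 m and angle between print's own z axis and vertical below 0.06 rad and linear speed of each of print, scraper below 0.02 m/s and distance between scraper and cradle below 0.02 m and angle between scraper's own z axis and vertical below 0.15 rad and angle between the x axis of scraper and the x axis of rest, either way round below 0.2 rad); the robot touches nothing.
It fails at once if the scraper is pressed on the bed with more than 15 N (contact force between scraper and bed above 15 N).
It fails at once if the gripper or arm touches the print (contact force between any of the fingers, the arm and print above 0.5 N).
It fails at once if the printer is knocked (by the gripper or arm with more than 10 N, by the scraper with more than 40 N) (contact force between any of the fingers, the arm and printer above 10 N or contact force between scraper and printer above 40 N).
It fails at once if the print is dropped or flung (it moves faster than 0.5 m/s while off the blade) (linear speed of print above 0.5 m/s and contact force between print and scraper below 0.02 N).
It fails at once if another thing on the desk is moved more than 30 mm (distance of any of rocket, cutters, blue_print, hourglass, mug from where it was at the start of the episode above 0.03 m).
It also fails if it takes over 72 s, if anything falls off the work surface, if the arm or the gripper's body presses on something with over 40 N, if the wrist force passes 120 N, or if a joint passes its speed limit or range.

## Robot

A 6-joint arm with a two-finger parallel gripper is mounted at the origin on the work surface. World frame = base frame: x ahead of the robot, y to its left, z up, the work surface at z = 0. Lengths are in m, angles in rad, forces in N, time in s.
With the tool pointing down it reaches from about 0.275 to 0.85 m from the base axis. Payload 5.2 kg.
Tool frame: the origin (TCP) lies midway between the tips of the shut fingers; the grasp point (between the pads) lies 19 mm behind it; z points along the fingers, y is the line along which they close (so a half turn about z gives the same grasp; the last joint's range is limited). The gripper opens to 85 mm and grips with 20 to 120 N. Pads are 22 mm wide; open, the fingers measure 114 mm over their backs; the gripper's body (76 mm by 85 mm) begins 54 mm behind the grasp point. The pads swing forward as they close: fully open they stand 13 mm farther back than shut.
Start: joints at [-1.388, 0.259, 1.535, -0, 1.348, -0.203], TCP at [0.207, -0.51, 0.211] pointing down, gripper open.
Joint ranges: [-3.14, 3.14], [-0.91, 2.08], [0.19, 2.58], [-1.22, 4.36], [0.22, 2.71], [-3.12, 3.12]. Speed limits (rad/s): [2.57, 2.57, 3.14, 3.14, 3.14, 3.14].

## Interface

Orientations are given as a 3x3 rotation matrix whose columns are the frame's x, y, z axes.
In Python, from bench import env gives the robot as it stands.
- The arm moves only by the shell command python3 -m pendant 'ROWS' [FORCE]. ROWS is JSON, one flat list of numbers, 5 for each row, row after row: the opening, from 0 (shut) to 1 (fully open), then the shift along the tool's x, y, z in units of 200 mm (1.0 is 200 mm), then the turn about the tool's z in units of 120 degrees (1.0 is 120 degrees). A call has 1 to 20 rows; each row is the pose to reach, as a shift and turn from the pose commanded when the call began, along the tool's axes at that moment; what a row does not reach only later rows make up. A row lasts 1/8 s, in which the tool goes at most 62.5 mm and 10.7 degrees, less where a joint would pass 70% of its speed; a pose out of reach is approached as far as the arm can. A call with a number of a shift or a turn outside -1 to 1 is refused whole. A call with a gripper value outside its range is refused whole. The fingers move at their own pace and stop on an object; FORCE is the grip in N (left out, the last holds). Time passes only in rows, so rows that repeat a pose let the fingers close. It gives the time, the measured TCP pose, the force, the opening and the grip force at its end, in the units of the state.
- env.get_state(): the state, without advancing time (a new reading comes with each control period).
- env.camera(name): name is "side" or "top"; returns a dict with "frame" (420x560x3 uint8, red, green, blue), "fx", "fy", "cx", "cy" (pixels), "k1" (the pictures are not rectified: a ray, as slopes to the right and down, at radius r is drawn at 1 + k1 r^2 times it, then the intrinsics apply), "extrinsics" (4x4, takes a point from world to camera coordinates). Camera axes: x right, y down, z forward; pixel columns grow to the right and rows downward; lengths in m; the calibration is good to about 2 mm. A picture is of the moment at which its call begins. There is no depth.
- env.close_job(): hands the job in; it is judged then, once.
Trained networks look in a picture, given as the dict that the camera call returned (one of the last four; its "shot" number tells which), for a name from the list of things; names that differ only in an ending like _2 or _b are one class to them, and where a whole thing is asked for, a point or a joint stands for the part that bears it (a point fixed in the world has none). Each returns a list of dicts, best first, with "p" (0 to 1); they miss things now and then, are a little off and sometimes report something else, mostly with a low value. They report only what shows in the picture. A call takes as long as a camera call. They do not tell look-alikes from the thing itself.
- env.regions_of(label, picture): "region" (420x560 bool, what is visible of it).
- env.place_of(label, picture): "at" ([x, y, z] in m, in the coordinates of the camera as it stood for that picture, good to about 4 mm: a listed point, or the origin of a listed thing).
The state is a dict: "time_s": time; "joint_pos": joint angles; "joint_vel": joint speeds; "joint_efforts": joint torques, N m; "ee_pos": TCP position; "ee_rot": TCP orientation; "contact_force": force on the tool from outside, world axes, zero at the start; "ft_torque": the same for the moment, N m; "width": finger opening in m; "grip_force": force on a finger pad.
Only numpy, scipy, OpenCV 4.12 (cv2) and the standard library are available. Lean on these libraries where they do the work, as an engineer would, in place of code of your own. Each camera call takes 0.05 s, during which the arm holds its last target. There are 200 camera calls.

## Working session

There is one attempt and no reset: what is moved stays moved. The work goes in short steps, Python scripts to look and compute and a shell command to move; the robot and the scene stay as the last step left them, time stands still between calls to the robot, and variables do not carry over. Pictures are saved under pics/ and viewed, at most 11 in all, crops included, and the job is handed in when it is done.

```bash
mkdir -p pics
cat > h.py <<'E'
import numpy as np, cv2
from bench import env
def w(pic,p):
    E=np.array(pic["extrinsics"]); return E[:3,:3].T@(np.array(p)-E[:3,3])
def px(pic,p):
    E=np.array(pic["extrinsics"]); c=E[:3,:3]@np.array(p)+E[:3,3]; s=c[:2]/c[2]; s=s*(1+pic["k1"]*(s@s))
    return np.array([pic["fx"]*s[0]+pic["cx"],pic["fy"]*s[1]+pic["cy"]])
def ray(pic,uv):
    d=np.array([(uv[0]-pic["cx"])/pic["fx"],(uv[1]-pic["cy"])/pic["fy"]]); s=d.copy()
    for _ in range(20): s=d/(1+pic["k1"]*(s@s))
    E=np.array(pic["extrinsics"]); R=E[:3,:3]; return -R.T@E[:3,3], R.T@np.r_[s,1]
def onz(pic,uv,z):
    o,d=ray(pic,uv); return o+d*(z-o[2])/d[2]
def tri(a,ua,b,ub):
    o1,d1=ray(a,ua);o2,d2=ray(b,ub)
    t=np.linalg.lstsq(np.c_[d1,-d2],o2-o1,rcond=None)[0]; p,q=o1+d1*t[0],o2+d2*t[1]
    return (p+q)/2,np.linalg.norm(p-q)
def save(pic,n): cv2.imwrite(f"pics/{n}.png",pic["frame"][:,:,::-1])
E
python3 - <<'E'
from h import *
np.set_printoptions(precision=4,suppress=True)
t=env.camera("top"); s=env.camera("side")
cv2.imwrite("pics/a.png",cv2.resize(np.hstack([t["frame"],s["frame"]])[:,:,::-1],(1120,420)) if 0 else np.vstack([t["frame"]])[:,:,::-1]); save(s,"b")
for n in "printer bed pins print scraper rest cradle mat handle_end rocket cutters blue_print hourglass mug".split():
    for nm,p in (("t",t),("s",s)):
        print(n,nm,[(round(d["p"],2),w(p,d["at"]).round(3).tolist(),px(p,w(p,d["at"])).round().tolist()) for d in env.place_of(n,p)[:3]])
E
```

```text
printer t [(0.78, [0.568, -0.201, -0.004], [316.0, 196.0])]
printer s [(0.68, [0.569, -0.204, -0.004], [269.0, 212.0])]
bed t [(0.74, [0.569, -0.205, 0.108], [320.0, 192.0]), (0.63, [0.372, 0.25, 0.003], [179.0, 256.0])]
bed s [(0.87, [0.568, -0.202, 0.104], [268.0, 189.0])]
pins t [(0.95, [0.568, -0.303, 0.107], [352.0, 192.0])]
pins s [(0.89, [0.567, -0.3, 0.113], [277.0, 171.0])]
print t [(0.85, [0.551, -0.231, 0.102], [328.0, 198.0]), (0.55, [0.397, -0.615, -0.002], [439.0, 247.0])]
print s [(0.69, [0.552, -0.239, 0.109], [275.0, 182.0]), (0.56, [0.398, -0.614, -0.001], [338.0, 158.0])]
scraper t [(0.67, [0.508, 0.119, 0.06], [216.0, 213.0])]
scraper s [(0.72, [0.511, 0.114, 0.063], [255.0, 263.0])]
rest t [(0.89, [0.509, 0.122, 0.002], [217.0, 214.0])]
rest s [(0.71, [0.506, 0.118, -0.001], [257.0, 279.0]), (0.7, [0.569, -0.202, -0.004], [269.0, 213.0])]
cradle t [(0.97, [0.508, 0.121, 0.059], [215.0, 213.0])]
cradle s [(0.69, [0.507, 0.12, 0.055], [256.0, 267.0])]
mat t [(0.97, [0.518, 0.411, 0.002], [131.0, 212.0]), (0.66, [0.567, -0.304, 0.107], [352.0, 192.0])]
mat s [(0.64,
[... 278 characters left out ...]
6, 0.127, 0.058], [213.0, 197.0])]
rocket s [(0.84, [0.716, 0.252, -0.002], [176.0, 297.0]), (0.23, [0.55, -0.242, 0.112], [276.0, 181.0])]
cutters t [(0.87, [0.372, 0.253, 0.001], [178.0, 256.0])]
cutters s [(0.8, [0.376, 0.253, -0.002], [285.0, 323.0])]
blue_print t [(0.95, [0.77, 0.023, 0.001], [248.0, 135.0])]
blue_print s [(0.49, [0.77, 0.021, -0.001], [192.0, 243.0])]
hourglass t [(0.78, [0.767, 0.118, -0.0], [219.0, 137.0])]
hourglass s [(0.83, [0.766, 0.118, -0.004], [180.0, 263.0])]
mug t [(0.9, [0.254, -0.311, 0.001], [350.0, 291.0])]
mug s [(0.69, [0.764, 0.119, -0.001], [181.0, 263.0]), (0.65, [0.509, 0.118, 0.055], [255.0, 266.0]), (0.44, [0.258, -0.318, 0.002], [360.0, 207.0])]
```

View pics/a.png

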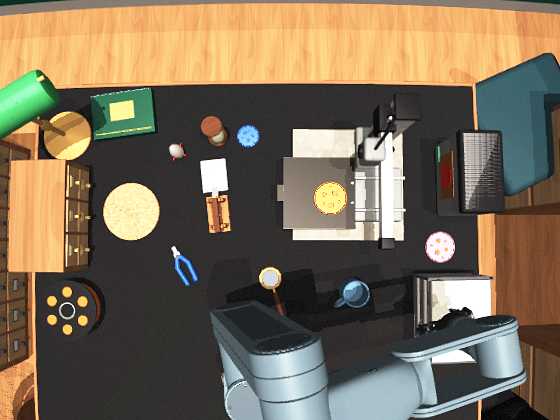

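View pics/b.png

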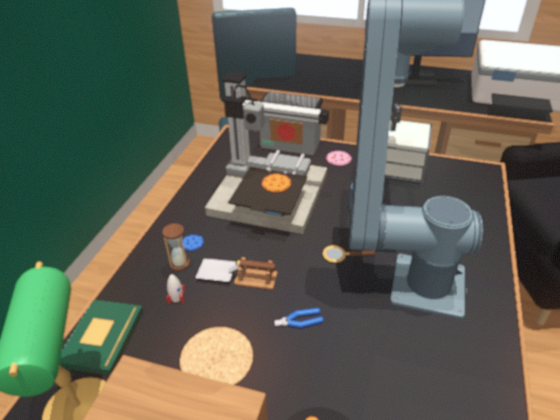

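Top picture: robot at the bottom, printer at (330,190) with its open front to the left. The orange disc on the bed is at (330,198), the rest and scraper at (217,210) with the blade pointing up, and the mat at (131,212).
Print-shaped candidates in the top view: orange on the bed (330,198), pink on the desk (440,247), blue (248,135). The orange one fits, since it is orange and lies on the bed. I'll confirm it in an enlarged crop, together with the scraper.

Run:
```python
from h import *
np.set_printoptions(precision=4,suppress=True)
t=env.camera("top"); s=env.camera("side")
r=lambda p,x,y,w_,h_:cv2.resize(p["frame"][y:y+h_,x:x+w_,::-1],(400,300),interpolation=cv2.INTER_CUBIC)
cv2.imwrite("pics/c.png",np.vstack([np.hstack([r(t,275,145,120,90),r(t,170,150,120,90)]),np.hstack([r(s,190,165,120,90),r(s,185,225,120,90)])]))
st=env.get_state(); print(st["ee_rot"],st["joint_pos"],st["ee_pos"],st["contact_force"],st["width"])
for n in ("cradle","handle_end","scraper","print","pins"):
  for p in(t,s): print(n,[w(p,d["at"]) for d in env.place_of(n,p)[:1]])
```

```text
[[ 0.9265  0.3763 -0.    ]
 [ 0.3763 -0.9265  0.    ]
 [ 0.     -0.     -1.    ]] [-1.3878  0.2586  1.535   0.      1.348  -0.2028] [ 0.207  -0.5096  0.2111] [ 0.6542 -0.1337  0.9029] 0.0856473950505864
cradle [array([0.5092, 0.1221, 0.0583])]
cradle [array([0.5063, 0.1193, 0.0569])]
handle_end [array([0.5601, 0.1265, 0.0585])]
handle_end [array([0.557 , 0.1234, 0.0601])]
scraper [array([0.509, 0.122, 0.063])]
scraper [array([ 0.5484, -0.2421,  0.1121])]
print [array([ 0.3966, -0.6135, -0.002 ])]
print [array([ 0.3981, -0.6165, -0.0024])]
pins [array([ 0.5661, -0.3045,  0.1079])]
pins [array([ 0.5667, -0.3019,  0.1111])]
```

View pics/c.png

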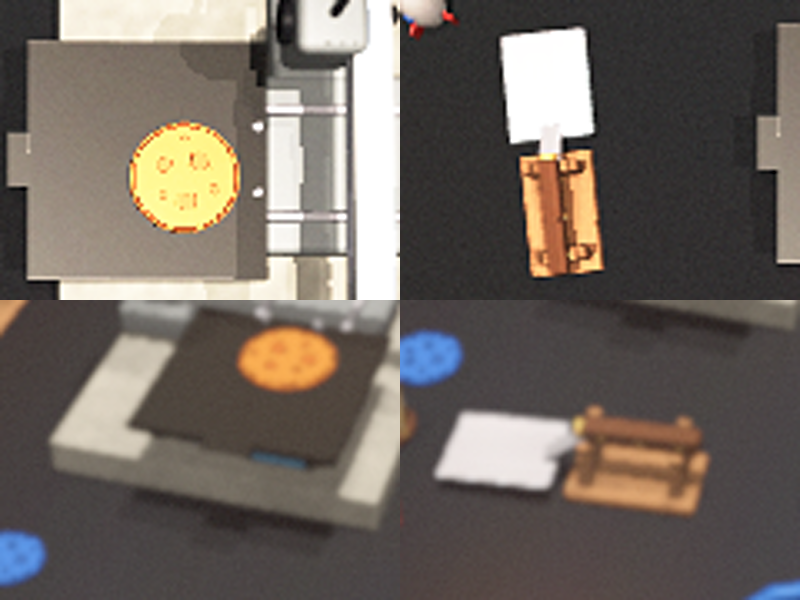

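Run:
```python
from h import *
np.set_printoptions(precision=4,suppress=True)
t=env.camera("top"); s=env.camera("side")
P=[tri(t,a,s,b) for a,b in (((200.3,161.1),(195.8,279)),((224.9,158.4),(203.3,258.6)),((203.3,192.6),(230.9,281.4)),((227.9,190.2),(237.5,261.6)))]
for p in P: print(p)
print(onz(t,(279,193),.11),onz(t,(283.5,193),.11), onz(t,(330.2,198.2),.117))
st=env.get_state();R=st["ee_rot"];
import math
yaw=math.atan2(R[1,0],R[0,0]);c=math.radians(5.5)
print(math.degrees(yaw), R.T@(np.array([.508,.1205,.15])+np.array([.015*math.cos(c),.015*math.sin(c),0])-st["ee_pos"])/.2)
```

```text
(array([0.6826, 0.1784, 0.0106]), np.float64(0.001058228494101617))
(array([0.6911, 0.0966, 0.0172]), np.float64(0.001790699577944126))
(array([0.5748, 0.1654, 0.0186]), np.float64(0.00630700415909095))
(array([0.5826, 0.0847, 0.0223]), np.float64(0.004687474477046266))
[ 0.5658 -0.0809  0.11  ] [ 0.5657 -0.0946  0.11  ] [ 0.5487 -0.2357  0.117 ]
22.107642503419296 [ 2.6518 -2.3309  0.3055]
```

The orange disc on the bed is confirmed. Triangulated, the blade's tip stands at about 14 mm and its heel at about 20 mm, so it is bent down and the edge will touch first. I'll go to the rest.

```bash
python3 -m pendant '[1,0.88,-0.78,0,-0.5, 1,0.88,-0.78,0,-0.5, 1,0.88,-0.78,0,-0.5, 1,0.88,-0.78,0,-0.5, 1,0.88,-0.78,0,-0.5, 1,0.88,-0.78,0,-0.5]' 60; python3 -m pendant '[1,0.98,0.39,0,-0.5, 1,0.98,0.39,0,-0.5, 1,0.98,0.39,0,-0.5, 1,0.98,0.39,0,-0.5, 1,0.98,0.39,0,-0.5, 1,0.98,0.39,0,-0.5]'; python3 -m pendant '[1,0.3,1,0,-0.36, 1,0.3,1,0,-0.36, 1,0.3,1,0,-0.36, 1,0.3,1,0,-0.36, 1,0.3,1,0,-0.36]'
cat >> h.py <<'E'
import math
def go(p,yaw=None):
    st=env.get_state();R=np.array(st["ee_rot"]);y0=math.degrees(math.atan2(R[1,0],R[0,0]))
    print("shift",(R.T@(np.array(p)-st["ee_pos"])/.2).round(3),"yaw",round(y0,2),"turn",None if yaw is None else round(((y0-yaw+180)%360-180)/120,3),"F",np.round(st["contact_force"],2),"T",np.round(st["ft_torque"],2),"ee",np.round(st["ee_pos"],4),"w",st["width"],"g",st["grip_force"])
E
python3 - <<'E'
from h import *
go([.523,.122,.12],185.5)
t=env.camera("top"); s=env.camera("side")
for n in ("cradle","handle_end","rest","scraper"):
  for p in(t,s): print(n,[w(p,d["at"]).round(4) for d in env.place_of(n,p)[:1]])
E
```

```text
time_s: 2.95
ee_pos: [0.3118, -0.2981, 0.2114]
ee_rot: [[0.131, 0.991, 0.0], [0.991, -0.131, -0.001], [-0.001, 0.001, -1.0]]
contact_force: [1.3, 0.2, -0.9]
width: 0.0851
grip_force: 0.0
time_s: 3.7
ee_pos: [0.4158, -0.1147, 0.2112]
ee_rot: [[-0.793, 0.609, 0.0], [0.609, 0.793, -0.0], [-0.0, 0.0, -1.0]]
contact_force: [-0.6, 0.5, -0.7]
width: 0.0855
grip_force: 0.0
time_s: 4.32
ee_pos: [0.4912, 0.0808, 0.2109]
ee_rot: [[-0.995, -0.095, -0.0], [-0.095, 0.995, 0.0], [0.0, 0.0, -1.0]]
contact_force: [-0.0, -0.1, -0.6]
width: 0.0856
grip_force: 0.0
shift [-0.178  0.19   0.455] yaw -174.53 turn -0.0 F [-0.01 -0.1  -0.57] T [-0.01  0.01 -0.03] ee [0.4912 0.0808 0.2109] w 0.08558315204666234 g 0.0
cradle [array([0.5086, 0.1205, 0.0595])]
cradle [array([0.5086, 0.1194, 0.0574])]
handle_end [array([0.5588, 0.1261, 0.0571])]
handle_end []
rest [array([0.5081, 0.1202, 0.0026])]
rest [array([ 0.5073,  0.1236, -0.0017])]
scraper []
scraper [array([0.5079, 0.1156, 0.0583])]
```

```bash
python3 -m pendant '[1,-0.175,0.19,0.45,0, 1,-0.175,0.19,0.45,0, 1,-0.175,0.19,0.45,0, 1,-0.175,0.19,0.84,0, 1,-0.175,0.19,0.84,0, 1,-0.175,0.19,0.84,0, 1,-0.175,0.19,0.84,0]'
python3 - <<'E'
from h import *
go([.523,.1215,.042],185.5)
E
```

```text
time_s: 5.7
ee_pos: [0.5241, 0.1201, 0.0454]
ee_rot: [[-0.996, -0.092, 0.004], [-0.092, 0.996, 0.0], [-0.004, -0.0, -1.0]]
contact_force: [-0.6, -0.6, 0.0]
width: 0.0855
grip_force: 0.0
shift [0.005 0.007 0.017] yaw -174.71 turn -0.002 F [-0.56 -0.62  0.01] T [ 0.02 -0.07  0.03] ee [0.5241 0.1201 0.0454] w 0.08548251960519393 g 0.0
```

```bash
python3 -m pendant '[0,0,0.005,0.015,0, 0,0,0.005,0.015,0, 0,0,0.005,0.015,0, 0,0,0.005,0.015,0, 0,0,0.005,0.015,0, 0,0,0.005,0.015,0, 0,0,0.005,0.015,0, 0,0,0.005,0.015,0, 0,0,0.005,0.015,0, 0,0,0.005,0.015,0]' 100
python3 - <<'E'
from h import *
go([.523,.1215,.16],185.5)
E
```

```text
time_s: 6.95
ee_pos: [0.5225, 0.1214, 0.0408]
ee_rot: [[-0.996, -0.093, 0.001], [-0.093, 0.996, 0.0], [-0.001, -0.0, -1.0]]
contact_force: [-1.7, 0.0, 4.7]
width: 0.017
grip_force: 98.4
shift [-0.003  0.    -0.596] yaw -174.69 turn -0.002 F [-1.68  0.    4.67] T [-0.02  0.27 -0.01] ee [0.5225 0.1214 0.0408] w 0.016978492235400763 g 98.38037967681885
```

```bash
python3 -m pendant '[0,0,0,-0.2,0, 0,0,0,-0.4,0, 0,0,0,-0.6,0, 0,0,0,-0.8,0, 0,0,0,-0.95,0, 0,0,0,-0.95,0, 0,0,0,-0.95,0]'
python3 - <<'E'
from h import *
np.set_printoptions(precision=4,suppress=True)
go([.56,.16,.23],90)
t=env.camera("top"); s=env.camera("side")
for n in ("handle_end","scraper"):
  for p in(t,s): print(n,[w(p,d["at"]).round(4) for d in env.place_of(n,p)[:1]])
r=lambda p,x,y,w_,h_:cv2.resize(p["frame"][y:y+h_,x:x+w_,::-1],(400,300),interpolation=cv2.INTER_CUBIC)
u,v=px(t,[.6,.125,.22]).astype(int),px(s,[.6,.125,.22]).astype(int);print(u,v)
cv2.imwrite("pics/d.png",np.hstack([r(t,u[0]-60,u[1]-45,120,90),r(s,v[0]-60,v[1]-45,120,90)]))
E
```

```text
time_s: 7.82
ee_pos: [0.5213, 0.1213, 0.2285]
ee_rot: [[-0.996, -0.092, -0.003], [-0.092, 0.996, -0.0], [0.003, 0.0, -1.0]]
contact_force: [0.3, -0.5, -1.6]
width: 0.0171
grip_force: 98.5
shift [-0.21   0.175 -0.008] yaw -174.7 turn 0.794 F [ 0.35 -0.54 -1.57] T [0.05 0.04 0.  ] ee [0.5213 0.1213 0.2285] w 0.017106198543869792 g 98.4603488445282
handle_end [array([ 0.257 , -0.3124,  0.0018])]
handle_end [array([0.5578, 0.1254, 0.2486])]
scraper [array([0.5069, 0.123 , 0.2503])]
scraper [array([0.5077, 0.1164, 0.2455])]
[204 177] [221 220]
```

View pics/d.png

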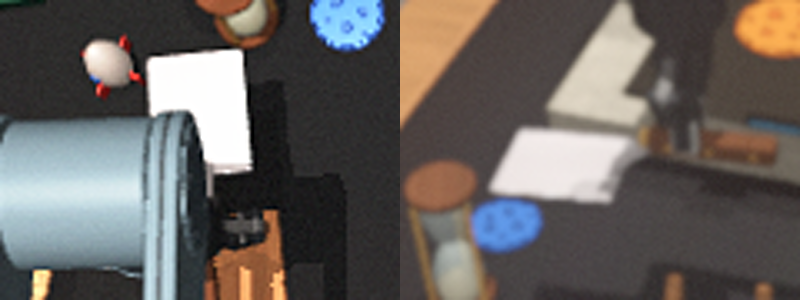

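```bash
python3 -m pendant '[0,-0.03,-0.08,0,0.15, 0,-0.07,-0.2,0,0.4, 0,-0.1,-0.3,0,0.6, 0,-0.14,-0.4,0,0.794, 0,-0.14,-0.4,0,0.794, 0,-0.14,-0.4,0,0.794, 0,-0.14,-0.4,0,0.794, 0,-0.14,-0.4,0,0.794, 0,-0.14,-0.4,0,0.794, 0,-0.14,-0.4,0,0.794, 0,-0.14,-0.4,0.1,0.794, 0,-0.14,-0.4,0.3,0.794, 0,-0.14,-0.4,0.3,0.794, 0,-0.14,-0.4,0.3,0.794]'
python3 - <<'E'
from h import *
go([.557,.045,.165],90)
t=env.camera("top"); s=env.camera("side")
for n in ("print","pins","handle_end"):
  for p in(t,s): print(n,[w(p,d["at"]).round(4) for d in env.place_of(n,p)[:2]])
st=env.get_state();E=np.array(st["ee_pos"]);
u=px(t,[.557,-.15,.12]).astype(int);v=px(s,[.557,-.12,.12]).astype(int)
r=lambda p,x,y,w_,h_:cv2.resize(p["frame"][y:y+h_,x:x+w_,::-1],(400,300),interpolation=cv2.INTER_CUBIC)
cv2.imwrite("pics/e.png",np.hstack([r(t,u[0]-60,u[1]-45,120,90),r(s,v[0]-60,v[1]-45,120,90)]));print(u,v)
E
```

```text
time_s: 9.88
ee_pos: [0.5582, 0.0442, 0.1712]
ee_rot: [[-0.002, 1.0, 0.001], [1.0, 0.002, -0.0], [-0.0, 0.001, -1.0]]
contact_force: [0.8, 0.1, -1.2]
width: 0.017
grip_force: 98.4
shift [ 0.004 -0.006  0.031] yaw 90.11 turn 0.001 F [ 0.79  0.06 -1.24] T [ 0.07 -0.01 -0.02] ee [0.5582 0.0442 0.1712] w 0.016977926088901116 g 98.38009357452393
print [array([ 0.5537, -0.234 ,  0.1006]), array([ 0.3968, -0.6113, -0.0042])]
print [array([ 0.5495, -0.2419,  0.1115]), array([ 0.3948, -0.6177, -0.004 ])]
pins [array([ 0.5644, -0.3033,  0.1083])]
pins [array([ 0.5638, -0.3017,  0.1081])]
handle_end [array([0.5596, 0.0111, 0.1908])]
handle_end [array([0.5591, 0.0105, 0.1933])]
[301 195] [263 199]
```

View pics/e.png

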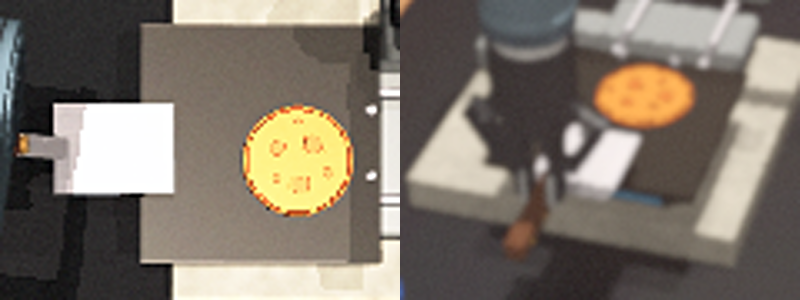

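```bash
python3 -m pendant '[0,0,-0.005,0.05,0, 0,0,-0.005,0.1,0, 0,0,-0.005,0.125,0, 0,0,-0.005,0.125,0, 0,0,-0.005,0.125,0]'; python3 -m pendant '[0,0,0,0.01,0, 0,0,0,0.01,0, 0,0,0,0.01,0]';python3 -m pendant '[0,0,0,0.01,0, 0,0,0,0.01,0, 0,0,0,0.01,0]'
```

```text
time_s: 10.9
ee_pos: [0.5568, 0.0443, 0.1452]
ee_rot: [[-0.0, 1.0, 0.0], [1.0, 0.0, -0.0], [-0.0, 0.0, -1.0]]
contact_force: [0.2, -0.2, -2.0]
width: 0.017
grip_force: 98.5
time_s: 11.28
ee_pos: [0.5566, 0.0443, 0.1432]
ee_rot: [[-0.0, 1.0, 0.0], [1.0, 0.0, 0.0], [0.0, 0.0, -1.0]]
contact_force: [0.3, 0.6, -1.4]
width: 0.0169
grip_force: 98.5
time_s: 11.65
ee_pos: [0.5565, 0.0443, 0.1411]
ee_rot: [[-0.0, 1.0, -0.0], [1.0, 0.0, 0.0], [0.0, -0.0, -1.0]]
contact_force: [0.9, -0.2, -2.0]
width: 0.0168
grip_force: 98.5
```

```bash
for i in 1; do python3 -m pendant '[0,0,0,0.01,0, 0,0,0,0.01,0, 0,0,0,0.01,0]'|grep -E "ee_pos|force"; done; python3 -m pendant '[0,0,0,0.01,0, 0,0,0,0.01,0, 0,0,0,0.01,0]'|grep -E "ee_pos|contact"
```

```text
ee_pos: [0.5565, 0.0443, 0.1391]
contact_force: [0.2, -0.5, -2.3]
grip_force: 98.5
ee_pos: [0.5565, 0.0443, 0.1371]
contact_force: [-0.2, 0.3, -1.6]
```

```bash
python3 -m pendant '[0,0,0,0.005,0, 0,0,0,0.005,0, 0,0,0,0.005,0]'|grep -E "ee_pos|contact"; python3 -c "
from h import *
go([0,0,0])"
```

```text
ee_pos: [0.5566, 0.0443, 0.1361]
contact_force: [0.7, -0.1, -1.5]
shift [-0.22  -2.783  0.68 ] yaw 90.02 turn None F [ 0.65 -0.13 -1.5 ] T [ 0.   -0.01  0.05] ee [0.5566 0.0443 0.1361] w 0.016968482528119538 g 98.45431923866272
```

```bash
python3 -m pendant '[0,0,0,0.005,0, 0,0,0,0.005,0, 0,0,0,0.005,0]'|grep -E "ee_pos|contact"; python3 -m pendant '[0,0,0,0.005,0, 0,0,0,0.005,0, 0,0,0,0.005,0]'|grep -E "ee_pos|contact"
```

```text
ee_pos: [0.5565, 0.0443, 0.1351]
contact_force: [0.4, -0.2, -2.8]
ee_pos: [0.5566, 0.0443, 0.1341]
contact_force: [-0.2, -0.0, -1.7]
```

```bash
python3 -m pendant '[0,0,0,0.005,0, 0,0,0,0.005,0, 0,0,0,0.005,0]'|grep -E "ee_pos|contact"; python3 -c "
from h import *
go([0,0,0])"
```

```text
ee_pos: [0.5565, 0.0443, 0.1331]
contact_force: [0.5, -0.7, -1.2]
shift [-0.22  -2.783  0.666] yaw 90.02 turn None F [ 0.55 -0.68 -1.24] T [-0.02 -0.   -0.03] ee [0.5565 0.0443 0.1331] w 0.017258610988907876 g 98.4540867805481
```

```bash
python3 -m pendant '[0,0,0,0.005,0, 0,0,0,0.005,0, 0,0,0,0.005,0]'|grep -E "ee_pos|contact"; python3 -c "
from h import *
go([0,0,0])"
```

```text
ee_pos: [0.5565, 0.0443, 0.1321]
contact_force: [-0.9, -1.3, -1.9]
shift [-0.22  -2.783  0.66 ] yaw 90.02 turn None F [-0.86 -1.3  -1.85] T [ 0.04 -0.01 -0.01] ee [0.5565 0.0443 0.1321] w 0.017367454149001656 g 98.45386505126953
```

```bash
python3 -m pendant '[0,0,0,0.005,0, 0,0,0,0.005,0, 0,0,0,0.005,0]'|grep -E "ee_pos|contact"; python3 -c "
from h import *
go([0,0,0])"
```

```text
ee_pos: [0.5566, 0.0442, 0.1312]
contact_force: [1.2, -0.3, -1.9]
shift [-0.22  -2.783  0.656] yaw 90.03 turn None F [ 1.18 -0.26 -1.93] T [-0.04 -0.03 -0.01] ee [0.5566 0.0442 0.1312] w 0.01711574848709356 g 98.53257179260254
```

```bash
python3 -m pendant '[0,0,0,0.005,0, 0,0,0,0.005,0, 0,0,0,0.005,0]'|grep -E "ee_pos|contact"; python3 -c "
from h import *
go([0,0,0])"
```

```text
ee_pos: [0.5566, 0.0443, 0.1302]
contact_force: [0.0, 0.4, -0.8]
shift [-0.22  -2.783  0.65 ] yaw 90.03 turn None F [ 0.02  0.37 -0.78] T [-0.17  0.03 -0.01] ee [0.5566 0.0443 0.1302] w 0.017215358507237544 g 98.64254593849182
```

```bash
python3 -m pendant '[0,0,0,0.005,0, 0,0,0,0.005,0, 0,0,0,0.005,0]'|grep -E "ee_pos|contact"; python3 -c "
from h import *
go([0,0,0])"
```

```text
ee_pos: [0.5566, 0.0443, 0.1292]
contact_force: [0.2, -0.1, 0.3]
shift [-0.22  -2.783  0.645] yaw 90.03 turn None F [ 0.17 -0.08  0.32] T [-0.18 -0.06  0.02] ee [0.5566 0.0443 0.1292] w 0.016821229724525797 g 98.74025702476501
```

```bash
python3 -m pendant '[0,-0.03,0,0,0, 0,-0.06,0,0,0, 0,-0.09,0,0,0, 0,-0.12,0,0,0, 0,-0.15,0,0,0, 0,-0.18,0,0,0, 0,-0.21,0,0,0, 0,-0.24,0,0,0, 0,-0.27,0,0,0, 0,-0.27,0,0,0]'|grep -E "ee_pos|contact"; python3 -c "
from h import *
go([.5566,-.1315,.1292])"
```

```text
ee_pos: [0.5566, -0.0104, 0.1291]
contact_force: [0.9, 0.2, 0.1]
shift [-0.605  0.    -0.   ] yaw 89.99 turn None F [0.91 0.22 0.15] T [-0.39  0.06  0.02] ee [ 0.5566 -0.0104  0.1291] w 0.016904385827395566 g 98.73272180557251
```

```bash
python3 -m pendant '[0,-0.02,0,0.002,0, 0,-0.04,0,0.003,0, 0,-0.06,0,0.003,0, 0,-0.08,0,0.003,0, 0,-0.1,0,0.003,0, 0,-0.12,0,0.003,0, 0,-0.14,0,0.003,0, 0,-0.16,0,0.003,0, 0,-0.18,0,0.003,0, 0,-0.20,0,0.003,0, 0,-0.22,0,0.003,0, 0,-0.24,0,0.003,0, 0,-0.26,0,0.003,0, 0,-0.28,0,0.003,0, 0,-0.3,0,0.003,0, 0,-0.3,0,0.003,0]'|grep -E "ee_pos|contact"
python3 - <<'E'
from h import *
go([.5566,-.1315,.1292])
t=env.camera("top"); s=env.camera("side")
for p in(t,s): print([w(p,d["at"]).round(4) for d in env.place_of("print",p)[:2]])
r=lambda p,x,y,w_,h_:cv2.resize(p["frame"][y:y+h_,x:x+w_,::-1],(400,300),interpolation=cv2.INTER_CUBIC)
cv2.imwrite("pics/f.png",np.hstack([r(t,275,145,120,90),r(s,210,150,120,90)]))
E
```

```text
ee_pos: [0.5566, -0.0704, 0.1285]
contact_force: [0.8, -0.8, 0.7]
shift [-0.306 -0.    -0.003] yaw 90.01 turn None F [ 0.83 -0.85  0.67] T [-0.52  0.03 -0.02] ee [ 0.5566 -0.0704  0.1285] w 0.016778262938510573 g 98.76641392707825
[array([ 0.395 , -0.6141, -0.0027]), array([ 0.5507, -0.2478,  0.1042])]
[array([ 0.3973, -0.6147, -0.    ]), array([ 0.5498, -0.2546,  0.1099])]
```

View pics/f.png

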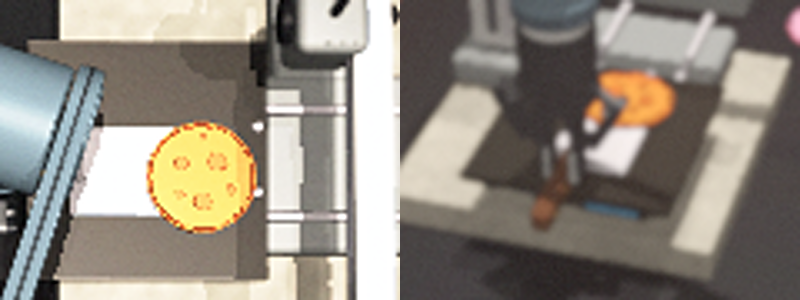

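Picture: the print (crop 203,177) rests against the lower pin (258,191) with the blade already partly beneath it. I'll keep pushing it in.

```bash
python3 -m pendant '[0,-0.02,0,0,0, 0,-0.04,0,0,0, 0,-0.06,0,0,0, 0,-0.08,0,0,0, 0,-0.1,0,0,0, 0,-0.12,0,0,0, 0,-0.14,0,0,0, 0,-0.16,0,0,0, 0,-0.18,0,0,0, 0,-0.18,0,0,0]'|grep -E "ee_pos|contact"; python3 -c "
from h import *
go([.5566,-.1315,.1285])"
```

```text
ee_pos: [0.5567, -0.1064, 0.1285]
contact_force: [0.4, -0.8, 0.4]
shift [-0.125 -0.     0.   ] yaw 90.01 turn None F [ 0.35 -0.84  0.36] T [-0.47  0.01 -0.06] ee [ 0.5567 -0.1064  0.1285] w 0.01697772051180632 g 98.76918196678162
```

```bash
python3 -m pendant '[0,-0.02,0,0,0, 0,-0.04,0,0,0, 0,-0.06,0,0,0, 0,-0.08,0,0,0, 0,-0.1,0,0,0, 0,-0.115,0,0,0, 0,-0.115,0,0,0]'|grep -E "ee_pos|contact"
python3 - <<'E'
from h import *
go([.5566,-.1315,.1285])
t=env.camera("top"); s=env.camera("side")
for p in(t,s): print([w(p,d["at"]).round(4) for d in env.place_of("print",p)[:2]])
r=lambda p,x,y,w_,h_:cv2.resize(p["frame"][y:y+h_,x:x+w_,::-1],(400,300),interpolation=cv2.INTER_CUBIC)
cv2.imwrite("pics/g.png",np.hstack([r(t,275,145,120,90),r(s,210,150,120,90)]))
E
```

```text
ee_pos: [0.5567, -0.1293, 0.1285]
contact_force: [-1.0, -0.8, -0.2]
shift [-0.011 -0.     0.   ] yaw 90.01 turn None F [-1.   -0.83 -0.2 ] T [-0.49  0.03  0.02] ee [ 0.5567 -0.1293  0.1285] w 0.016784207379559497 g 98.76721501350403
[array([ 0.3936, -0.6126, -0.0009]), array([ 0.5614, -0.2523,  0.1047])]
[array([0.7141, 0.2527, 0.0017]), array([ 0.3974, -0.6179, -0.0029])]
```

View pics/g.png

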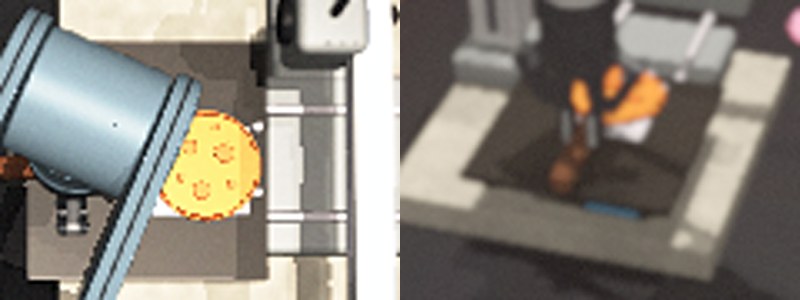

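```bash
python3 -m pendant '[0,0,0,-0.005,0, 0,0,0,-0.015,0, 0,0,0,-0.03,0, 0,0,0,-0.05,0, 0,0,0,-0.08,0, 0,0,0,-0.11,0, 0,0,0,-0.14,0, 0,0,0,-0.17,0, 0,0,0,-0.2,0, 0,0,0,-0.22,0, 0,0,0,-0.235,0, 0,0,0,-0.245,0, 0,0,0,-0.25,0, 0,0,0,-0.25,0, 0,0,0,-0.25,0]'|grep -E "ee_pos|contact"
python3 - <<'E'
from h import *
go([.5566,-.1315,.1285])
t=env.camera("top"); s=env.camera("side")
for p in(t,s): print([w(p,d["at"]).round(4) for d in env.place_of("print",p)[:2]])
r=lambda p,x,y,w_,h_:cv2.resize(p["frame"][y:y+h_,x:x+w_,::-1],(400,300),interpolation=cv2.INTER_CUBIC)
cv2.imwrite("pics/h.png",np.hstack([r(t,275,145,120,90),r(s,210,130,120,90)]))
E
```

```text
ee_pos: [0.5565, -0.1287, 0.1783]
contact_force: [0.3, 0.1, -2.6]
shift [-0.014  0.001  0.249] yaw 90.02 turn None F [ 0.34  0.15 -2.58] T [ 0.19 -0.03 -0.01] ee [ 0.5565 -0.1287  0.1783] w 0.017129466555414214 g 98.43580484390259
[array([ 0.3968, -0.6135, -0.0007]), array([ 0.5636, -0.2525,  0.1552])]
[array([ 0.5628, -0.2589,  0.1574]), array([ 0.3954, -0.6141, -0.0044])]
```

View pics/h.png

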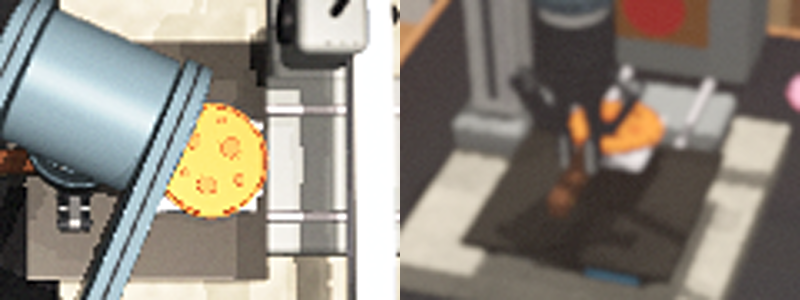

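The print is on the blade and clear of the bed. I'll retract gently and raise it.

```bash
python3 -m pendant '[0,0.015,0,0,0, 0,0.045,0,0,0, 0,0.09,0,0,0, 0,0.15,0,0,0, 0,0.22,0,0,0, 0,0.3,0,-0.01,0, 0,0.38,0,-0.03,0, 0,0.46,0,-0.06,0, 0,0.54,0,-0.09,0, 0,0.62,0,-0.12,0, 0,0.7,0,-0.15,0, 0,0.78,0,-0.175,0, 0,0.84,0,-0.19,0, 0,0.89,0,-0.2,0, 0,0.92,0,-0.2,0, 0,0.94,0,-0.2,0, 0,0.95,0,-0.2,0, 0,0.95,0,-0.2,0]'
python3 - <<'E'
from h import *
go([.44,.25,.22],180)
t=env.camera("top"); s=env.camera("side")
for p in(t,s): print([w(p,d["at"]).round(4) for d in env.place_of("print",p)[:2]])
E
```

```text
time_s: 25.5
ee_pos: [0.5565, 0.0611, 0.2184]
ee_rot: [[-0.0, 1.0, -0.0], [1.0, 0.0, -0.0], [-0.0, -0.0, -1.0]]
contact_force: [-0.6, 0.9, -3.4]
width: 0.017
grip_force: 98.4
shift [ 0.944 -0.582 -0.008] yaw 90.02 turn -0.75 F [-0.58  0.9  -3.36] T [0.12 0.03 0.02] ee [0.5565 0.0611 0.2184] w 0.01697108691067226 g 98.42326998710632
[array([ 0.5618, -0.0629,  0.1938]), array([ 0.2562, -0.3135,  0.0019])]
[array([ 0.3962, -0.6152, -0.0019]), array([ 0.5601, -0.068 ,  0.1978])]
```

```bash
python3 -m pendant '[0,0.012,-0.008,0,-0.01, 0,0.038,-0.023,0,-0.03, 0,0.076,-0.047,0,-0.06, 0,0.126,-0.077,0,-0.1, 0,0.182,-0.112,0,-0.145, 0,0.239,-0.147,0,-0.19, 0,0.302,-0.186,0,-0.24, 0,0.365,-0.225,0,-0.29, 0,0.428,-0.264,0,-0.34, 0,0.491,-0.303,0,-0.39, 0,0.554,-0.342,0,-0.44, 0,0.616,-0.38,0,-0.49, 0,0.68,-0.419,0,-0.54, 0,0.743,-0.458,0,-0.59, 0,0.8,-0.493,0,-0.635, 0,0.85,-0.524,0,-0.675, 0,0.887,-0.547,0,-0.705, 0,0.918,-0.566,0,-0.73, 0,0.937,-0.578,0,-0.745, 0,0.944,-0.582,0,-0.75]'
python3 - <<'E'
from h import *
go([.393,.4045,.1],180)
t=env.camera("top"); s=env.camera("side")
for p in(t,s):
  for n in("print","mat"): print(n,[w(p,d["at"]).round(4) for d in env.place_of(n,p)[:2]])
E
```

```text
time_s: 28.2
ee_pos: [0.4398, 0.2503, 0.2186]
ee_rot: [[-1.0, -0.002, -0.0], [-0.002, 1.0, -0.0], [0.0, -0.0, -1.0]]
contact_force: [-0.3, -0.7, -3.4]
width: 0.017
grip_force: 98.4
shift [0.232 0.772 0.593] yaw -179.9 turn 0.001 F [-0.27 -0.7  -3.38] T [-0.05  0.15 -0.04] ee [0.4398 0.2503 0.2186] w 0.016958323271901544 g 98.41367483139038
print [array([ 3.954e-01, -6.118e-01, -6.000e-04]), array([0.5662, 0.2553, 0.1947])]
mat []
print [array([0.5622, 0.2519, 0.1977])]
mat [array([ 5.162e-01,  4.122e-01, -2.000e-04]), array([0.5619, 0.2524, 0.2003])]
```

```bash
python3 -m pendant '[0,0.005,0.02,0,0, 0,0.016,0.06,0.01,0, 0,0.033,0.12,0.03,0, 0,0.052,0.19,0.07,0, 0,0.074,0.27,0.12,0, 0,0.096,0.35,0.17,0, 0,0.118,0.43,0.23,0, 0,0.14,0.51,0.29,0, 0,0.16,0.58,0.35,0, 0,0.179,0.65,0.41,0, 0,0.193,0.7,0.47,0, 0,0.204,0.74,0.52,0, 0,0.212,0.77,0.56,0, 0,0.215,0.78,0.58,0, 0,0.215,0.78,0.59,0, 0,0.215,0.78,0.6,0, 0,0.215,0.78,0.6,0]'
python3 - <<'E'
from h import *
go([.3965,.407,.04],180)
t=env.camera("top"); s=env.camera("side")
for p in(t,s):
  for n in("print","mat"): print(n,[w(p,d["at"]).round(4) for d in env.place_of(n,p)[:2]])
E
```

```text
time_s: 30.62
ee_pos: [0.3972, 0.4058, 0.0986]
ee_rot: [[-1.0, -0.0, 0.0], [-0.0, 1.0, 0.0], [-0.0, 0.0, -1.0]]
contact_force: [0.1, 0.3, -2.7]
width: 0.017
grip_force: 98.4
shift [0.003 0.006 0.293] yaw -179.99 turn 0.0 F [ 0.07  0.29 -2.72] T [ 0.03  0.13 -0.01] ee [0.3972 0.4058 0.0986] w 0.01702564412708286 g 98.41323852539062
print [array([0.5216, 0.4141, 0.0715]), array([ 0.5686, -0.2014,  0.1062])]
mat [array([0.5172, 0.413 , 0.0019])]
print [array([0.5238, 0.4095, 0.0795])]
mat [array([0.517 , 0.4146, 0.0007])]
```

```bash
python3 -m pendant '[0,0,0,0.02,0, 0,0,0,0.06,0, 0,0,0,0.11,0, 0,0,0,0.17,0, 0,0,0,0.22,0, 0,0,0,0.26,0, 0,0,0,0.29,0, 0,0,0,0.31,0, 0,0,0,0.32,0, 0,0,0,0.325,0, 0,0,0,0.325,0, 0,0,0,0.325,0]'|grep -E "ee_pos|contact";  python3 -m pendant '[0,0,0,0.005,0, 0,0,0,0.01,0, 0,0,0,0.01,0, 0,0,0,0.01,0]'|grep -E "ee_pos|contact"; python3 -c "
from h import *
go([.25,.4058,.03])"
```

```text
ee_pos: [0.3971, 0.4061, 0.0337]
contact_force: [0.0, 0.7, -2.9]
ee_pos: [0.397, 0.406, 0.0315]
contact_force: [-0.1, 0.7, -2.4]
shift [ 0.735 -0.001  0.008] yaw -179.97 turn None F [-0.05  0.7  -2.36] T [-0.01  0.12 -0.02] ee [0.397  0.406  0.0315] w 0.01695124708782517 g 98.412526845932
```

```bash
python3 -m pendant '[0,0,0,0.005,0, 0,0,0,0.007,0, 0,0,0,0.007,0]'|grep -E "ee_pos|contact"; python3 -c "
from h import *
go([.25,.4058,.03])"
```

```text
ee_pos: [0.397, 0.406, 0.0301]
contact_force: [0.4, 0.7, -2.7]
shift [ 0.735 -0.001  0.   ] yaw -179.98 turn None F [ 0.38  0.65 -2.69] T [-0.06  0.12 -0.03] ee [0.397  0.406  0.0301] w 0.016993162153847313 g 98.41891050338745
```

```bash
python3 -m pendant '[0,0,0,0.005,0, 0,0,0,0.007,0, 0,0,0,0.007,0]'|grep -E "ee_pos|contact"; python3 -c "
from h import *
go([.25,.4058,.03])"
```

```text
ee_pos: [0.3971, 0.4061, 0.0288]
contact_force: [-0.5, 0.1, -2.1]
shift [ 0.736 -0.001 -0.006] yaw -179.97 turn None F [-0.5   0.1  -2.12] T [-0.01  0.01  0.01] ee [0.3971 0.4061 0.0288] w 0.01732406320819051 g 98.51033806800842
```

```bash
python3 -m pendant '[0,0,0,0.004,0, 0,0,0,0.004,0, 0,0,0,0.004,0]'|grep -E "ee_pos|contact"; python3 -m pendant '[0,0.01,0,0,0, 0,0.03,0,0,0, 0,0.05,0,0,0, 0,0.075,0,0,0, 0,0.1,0,0,0, 0,0.12,0,0,0, 0,0.13,0,0,0, 0,0.13,0,0,0]'|grep -E "ee_pos|contact"
python3 - <<'E'
from h import *
go([.25,.4058,.03],180)
t=env.camera("top"); s=env.camera("side")
for p in(t,s):
  for n in("print",): print(n,[w(p,d["at"]).round(4) for d in env.place_of(n,p)[:2]])
r=lambda p,x,y,w_,h_:cv2.resize(p["frame"][y:y+h_,x:x+w_,::-1],(400,300),interpolation=cv2.INTER_CUBIC)
cv2.imwrite("pics/i.png",np.hstack([r(t,80,170,120,90),r(s,160,290,120,90)]))
E
```

```text
ee_pos: [0.3971, 0.4061, 0.028]
contact_force: [-0.7, -0.1, -0.9]
ee_pos: [0.3706, 0.406, 0.0279]
contact_force: [-0.7, 1.2, -0.7]
shift [ 0.603 -0.001 -0.01 ] yaw -179.96 turn 0.0 F [-0.68  1.16 -0.67] T [ 0.05 -0.02  0.02] ee [0.3706 0.406  0.0279] w 0.016903322613354033 g 98.62606644630432
print [array([ 0.396 , -0.6135,  0.0011]), array([0.4997, 0.4116, 0.0042])]
print [array([ 0.3944, -0.6136, -0.0025]), array([ 0.7681,  0.0204, -0.0016])]
```

View pics/i.png

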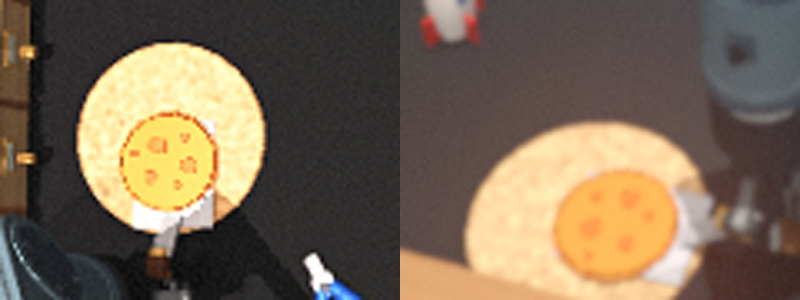

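Picture: the blade has come back about 26 mm and dragged the print with it (now at x≈0.500). Its overhang is too small for the rim to touch the mat. I'll lift slightly, carry it gently forward again, lower it, then pull out briskly so the print stays behind by inertia.

```bash
python3 -m pendant '[0,0,0,-0.01,0, 0,0,0,-0.025,0, 0,0,0,-0.03,0, 0,-0.01,0,-0.03,0, 0,-0.03,0,-0.03,0, 0,-0.06,0,-0.03,0, 0,-0.09,0,-0.03,0, 0,-0.12,0,-0.03,0, 0,-0.145,0,-0.03,0, 0,-0.16,0,-0.03,0, 0,-0.17,0,-0.03,0, 0,-0.175,0,-0.03,0, 0,-0.175,0,-0.02,0, 0,-0.175,0,-0.012,0, 0,-0.175,0,-0.007,0, 0,-0.175,0,-0.003,0, 0,-0.175,0,-0.003,0]'|grep -E "ee_pos|contact"
python3 - <<'E'
from h import *
go([.25,.4058,.0285],180)
t=env.camera("top"); s=env.camera("side")
for p in(t,s):
  for n in("print",): print(n,[w(p,d["at"]).round(4) for d in env.place_of(n,p)[:2]])
E
```

```text
ee_pos: [0.4061, 0.4061, 0.0286]
contact_force: [-0.9, 1.0, -0.8]
shift [ 0.78  -0.001  0.   ] yaw -179.97 turn 0.0 F [-0.94  0.97 -0.78] T [0.04 0.05 0.04] ee [0.4061 0.4061 0.0286] w 0.016971206017284406 g 98.53229284286499
print [array([0.5318, 0.4135, 0.0062]), array([ 0.3962, -0.6133, -0.0043])]
print [array([0.5322, 0.4083, 0.0148])]
```

```bash
python3 -m pendant '[0,0.31,0,0,0, 0,0.62,0,0,0, 0,0.8,0,0,0, 0,0.8,0,0,0, 0,0.8,0,0,0, 0,0.8,0,0,0]'|grep -E "ee_pos|contact"
python3 - <<'E'
from h import *
go([.25,.4058,.0285],180)
t=env.camera("top"); s=env.camera("side")
for p in(t,s):
  for n in("print",): print(n,[w(p,d["at"]).round(4) for d in env.place_of(n,p)[:2]])
r=lambda p,x,y,w_,h_:cv2.resize(p["frame"][y:y+h_,x:x+w_,::-1],(400,300),interpolation=cv2.INTER_CUBIC)
cv2.imwrite("pics/j.png",np.hstack([r(t,80,170,120,90),r(s,160,290,120,90)]))
E
```

```text
ee_pos: [0.2475, 0.4064, 0.0287]
contact_force: [0.7, -0.4, -2.9]
shift [-0.013 -0.003  0.001] yaw 179.97 turn -0.0 F [ 0.74 -0.4  -2.88] T [ 0.01  0.01 -0.02] ee [0.2475 0.4064 0.0287] w 0.017115762937062982 g 98.53251099586487
print [array([ 0.3967, -0.6142, -0.0045]), array([0.5169, 0.4124, 0.0011])]
print [array([0.5152, 0.4093, 0.009 ]), array([ 0.3946, -0.6164, -0.003 ])]
```

View pics/j.png

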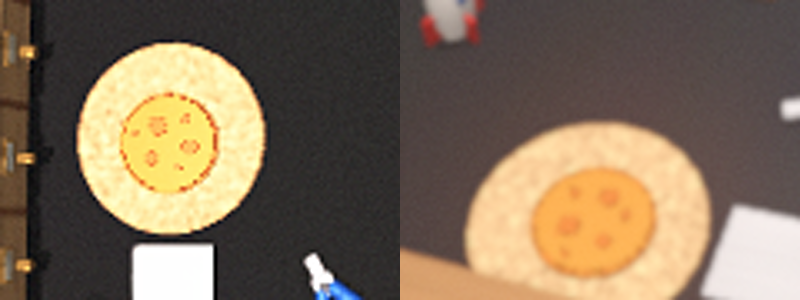

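The print lies flat and centred on the mat, and the blade is clear of it. Now I'll return the scraper.

```bash
python3 -m pendant '[0,0,0,-0.2,0, 0,0,0,-0.5,0, 0,0,0,-0.8,0, 0,0,0,-1,0, 0,0,0,-1,0]'|grep ee_pos; python3 -m pendant '[0,-0.1,-0.1,0,0, 0,-0.25,-0.25,0,0, 0,-0.4,-0.4,0,0, 0,-0.55,-0.55,0,0, 0,-0.7,-0.7,0,0, 0,-0.8,-0.8,0,-0.044, 0,-0.9,-0.9,0,-0.044, 0,-0.96,-0.96,0,-0.044, 0,-0.96,-0.96,0,-0.044, 0,-0.96,-0.96,0,-0.044]'|grep ee_pos; python3 -c "
from h import *
go([.5225,.1214,.0408],-174.69)"
```

```text
ee_pos: [0.2478, 0.4075, 0.232]
ee_pos: [0.4372, 0.2145, 0.228]
shift [-0.383 -0.504  0.935] yaw -174.69 turn 0.0 F [-1.25  0.42 -2.03] T [ 0.   -0.    0.01] ee [0.4372 0.2145 0.228 ] w 0.01687655990554389 g 98.60384345054626
```

```bash
python3 -m pendant '[0,-0.1,-0.13,0,0, 0,-0.25,-0.33,0,0, 0,-0.35,-0.45,0,0, 0,-0.383,-0.504,0,0, 0,-0.383,-0.504,0.1,0, 0,-0.383,-0.504,0.3,0, 0,-0.383,-0.504,0.5,0, 0,-0.383,-0.504,0.65,0, 0,-0.383,-0.504,0.74,0, 0,-0.383,-0.504,0.74,0, 0,-0.383,-0.504,0.74,0]'|grep ee_pos
python3 - <<'E'
from h import *
go([.5225,.1214,.0408],-174.69)
t=env.camera("top"); s=env.camera("side")
for p in(t,s):
  for n in("handle_end","scraper"): print(n,[w(p,d["at"]).round(4) for d in env.place_of(n,p)[:2]])
E
```

```text
ee_pos: [0.5239, 0.1215, 0.0815]
shift [0.007 0.    0.203] yaw -174.64 turn 0.0 F [-0.5   0.03 -1.55] T [-0.01 -0.04  0.02] ee [0.5239 0.1215 0.0815] w 0.01725051048851603 g 98.62992882728577
handle_end [array([0.5596, 0.1295, 0.0986]), array([ 0.5642, -0.1999, -0.0018])]
scraper [array([0.5108, 0.1249, 0.1058])]
handle_end [array([0.5581, 0.1273, 0.1015])]
scraper []
```

```bash
python3 -m pendant '[0,0.005,0,0.05,0, 0,0.005,0,0.1,0, 0,0.005,0,0.15,0, 0,0.005,0,0.18,0, 0,0.005,0,0.195,0, 0,0.005,0,0.2,0, 0,0.005,0,0.2,0, 0,0.005,0,0.2,0]'|grep -E "ee_pos|contact"; python3 -c "
from h import *
go([.5225,.1214,.0408],-174.69)"
```

```text
ee_pos: [0.523, 0.1207, 0.0408]
contact_force: [-0.6, -0.6, 0.8]
shift [ 0.002  0.004 -0.   ] yaw -174.69 turn -0.0 F [-0.6  -0.63  0.8 ] T [0.01 0.16 0.07] ee [0.523  0.1207 0.0408] w 0.01669918919990756 g 98.94334316253662
```

```bash
python3 -m pendant '[0.3,0,0,0,0, 1,0,0,0,0, 1,0,0,0,0, 1,0,0,0,0, 1,0,0,0,0, 1,0,0,0,0, 1,0,0,0,0, 1,0,0,-0.1,0, 1,0,0,-0.3,0, 1,0,0,-0.6,0, 1,0,0,-0.9,0, 1,0,0,-0.9,0, 1,0,0,-0.9,0]'|grep -E "time|ee_pos|contact|width"
python3 - <<'E'
from h import *
t=env.camera("top"); s=env.camera("side")
for p in(t,s):
  for n in("handle_end","scraper","print","cutters","rocket"): print(n,[w(p,d["at"]).round(4) for d in env.place_of(n,p)[:2]])
r=lambda p,x,y,w_,h_:cv2.resize(p["frame"][y:y+h_,x:x+w_,::-1],(400,300),interpolation=cv2.INTER_CUBIC)
cv2.imwrite("pics/k.png",np.hstack([r(t,110,150,120,90),r(s,185,225,120,90)]))
E
```

```text
time_s: 44.7
ee_pos: [0.5223, 0.1207, 0.2202]
contact_force: [-1.2, -0.6, -0.2]
width: 0.0852
handle_end [array([0.5595, 0.1261, 0.0603])]
scraper [array([0.5097, 0.1205, 0.0595]), array([ 0.2553, -0.314 ,  0.0009])]
print [array([ 5.146e-01,  4.154e-01, -4.000e-04])]
cutters [array([0.3717, 0.2513, 0.0006])]
rocket [array([ 0.7147,  0.2535, -0.0039])]
handle_end [array([0.5577, 0.1244, 0.061 ])]
scraper [array([0.512 , 0.1168, 0.0593]), array([ 0.5057,  0.1209, -0.001 ])]
print [array([ 0.3943, -0.616 , -0.0028])]
cutters []
rocket [array([0.7173, 0.253 , 0.0008]), array([ 0.7699,  0.0211, -0.0013])]
```

View pics/k.png

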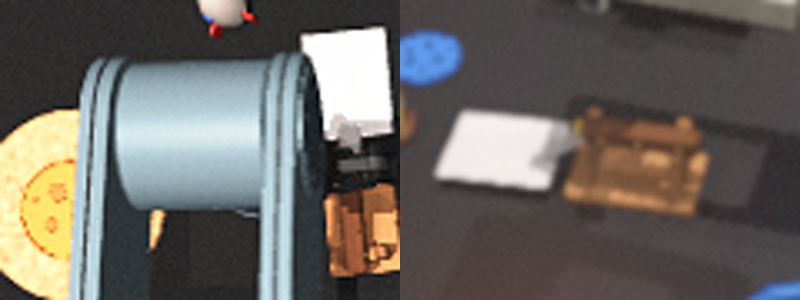

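The scraper lies in both forks as it did at the start, and the print is on the mat.

```bash
python3 -c "
from bench import env
print(env.close_job())"
```

```text
the job is handed in; nothing more can be done
None
```

The job is handed in at about 45 s of the 72 s allowed: the cameras showed the print flat and centred on the cork mat, relief up, and the scraper back in both forks of its rest, but the hand-in returned no verdict.

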